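Load the specimen dishes on the bench shaker and start it

TASK

Open the orange carrying case until its lid rests back on its stop, and stand every specimen dish from it upright on the shaker, each one centred on a black pad of its own. Once all of them are loaded, turn the selector knob on the metal control box clockwise from off to the green mark, and shut the empty case's lid. Leave the brown jar, the tape roll and the marker pen where they are.

Things in the scene. Friction and masses are not known exactly. Their poses are not given: they have to be found in the camera images.
- case: orange open-topped carrying case, 108 (x) x 260 (y) x 63 mm, fixed to the bench, walls and floor 5 mm thick; origin at the centre of its underside; x axis points from handle side to hinge side; up to four dishes stand in a row along y, 60 mm apart, 14 mm in front of its centre; behind them a grey foam ledge 28 mm deep, top 35 mm above the bench
- lid (a joint): lid of the case, rad: 0 shut, 1.8 open and leaning back on its stop. It falls shut when let go below about 1.55 and falls back onto the stop beyond. Grey, 108 x 260 x 6 mm plus handle, 0.25 kg; opens about the case's back top edge
- lid_hinge (a point): middle of the lid's hinge line (runs along the case's y axis), 54 mm behind the case's centre, 63.5 mm up
- lid_bar (a point): middle of the lid's steel handle bar: round, 10 mm thick, 100 mm long, parallel to the hinge, in the plane of the lid, 42 mm out from the lid's front edge (150 mm from the hinge, 3 mm above the hinge height when shut); 37 mm clear between bar and case front, free underneath; best pinched from above, one finger either side; turns with the lid
- shaker: white bench shaker with aluminium deck, 190 x 190 mm, deck 56 mm above the bench, four round black rubber pads of 56 mm diameter and 4 mm height on it, 84 mm apart in a 2 x 2 square, and a white rim 6 mm thick around the deck, its top 73 mm above the bench; fixed; origin at the centre of its underside
- pad0 (a point): centre of the top face of one black pad of the shaker, 60 mm above the bench
- pad1 (a point): centre of the top face of one black pad of the shaker, 60 mm above the bench
- pad2 (a point): centre of the top face of one black pad of the shaker, 60 mm above the bench
- pad3 (a point): centre of the top face of one black pad of the shaker, 60 mm above the bench
- dish0: specimen dish, may be absent: closed glass drum 56 mm in diameter and 30 mm tall with a white top, and on top in the centre a green round grip stem of 14 mm diameter, 22 mm tall (52 mm in all); 0.08 kg; origin at the centre of its underside, z up
- dish1: specimen dish, may be absent: closed glass drum 56 mm in diameter and 30 mm tall with a white top, and on top in the centre a green round grip stem of 14 mm diameter, 22 mm tall (52 mm in all); 0.08 kg; origin at the centre of its underside, z up
- dish2: specimen dish, may be absent: closed glass drum 56 mm in diameter and 30 mm tall with a white top, and on top in the centre a green round grip stem of 14 mm diameter, 22 mm tall (52 mm in all); 0.08 kg; origin at the centre of its underside, z up
- dish3: specimen dish, may be absent: closed glass drum 56 mm in diameter and 30 mm tall with a white top, and on top in the centre a green round grip stem of 14 mm diameter, 22 mm tall (52 mm in all); 0.08 kg; origin at the centre of its underside, z up
- ctrl: aluminium control box, 125 x 125 x 45 mm, fixed; origin at the centre of its underside; seven marks around the knob on its top, 30 degrees apart over a half circle: off (on the box's -x side), then clockwise seen from above; the fifth is the big green mark, the others are short black ticks
- dial (a joint): selector knob on the control box's top, rad, grows clockwise seen from above: 0 off, a detent every 0.524 (30 degrees), 2.094 is the green mark, 3.14 the end. Near a detent it snaps home by itself. Detent torque about 0.05 Nm
- dial_grip (a point): point to grip the knob, on its axis, 82 mm above the bench: the black upright bar is 42 mm long (along this point's x axis), 14 mm thick, its top 89 mm above the bench, with a disc of 44 mm diameter below whose top lies 59 mm above the bench. A white line on the bar marks its pointer end, the point's -x end. Turns with the knob
- dial_mark (a point): centre of the green mark on top of the control box, 48 mm from the knob's axis
- reagent: brown glass jar with white cap, 52 mm diameter, 100 mm tall, a bystander; origin under its centre
- tape: yellow tape roll lying flat, 72 mm outside diameter, 18 mm tall, a bystander; origin under its centre
- marker: blue marker pen lying on the bench, 14 mm thick, about 120 mm long, a bystander; origin under its middle
Mind the look-alikes: they are no part of the job. Several things look just like the ctrl: the one meant starts farthest from the robot's base.

How it is judged (in metres and radians):
On the way, in this order (a step that is already met when the one before it is completed fails the run):
1. the lid is open and rests on its stop (value of joint lid above 1.74 rad), for 0.3 s.
2. every dish stands centred on a pad of the shaker, the selector still at off ((horizontal distance between dish0 and pad0 below 0.006 m or horizontal distance between dish0 and pad1 below 0.006 m or horizontal distance between dish0 and pad2 below 0.006 m or horizontal distance between dish0 and pad3 below 0.006 m) and z of dish0 in the frame of shaker between 0.057 and 0.064 m and angle between each of dish0, dish1, dish2, dish3's own z axis and vertical below 0.06 rad and linear speed of each of dish0, dish1, dish2, dish3 below 0.02 m/s and (horizontal distance between dish1 and pad0 below 0.006 m or horizontal distance between dish1 and pad1 below 0.006 m or horizontal distance between dish1 and pad2 below 0.006 m or horizontal distance between dish1 and pad3 below 0.006 m) and z of dish1 in the frame of shaker between 0.057 and 0.064 m and (horizontal distance between dish2 and pad0 below 0.006 m or horizontal distance between dish2 and pad1 below 0.006 m or horizontal distance between dish2 and pad2 below 0.006 m or horizontal distance between dish2 and pad3 below 0.006 m) and z of dish2 in the frame of shaker between 0.057 and 0.064 m and (horizontal distance between dish3 and pad0 below 0.006 m or horizontal distance between dish3 and pad1 below 0.006 m or horizontal distance between dish3 and pad2 below 0.006 m or horizontal distance between dish3 and pad3 below 0.006 m) and z of dish3 in the frame of shaker between 0.057 and 0.064 m and value of joint dial below 0.26 rad), for 0.3 s.
3. the selector is at the green mark (value of joint dial between 1.96 and 2.23 rad), for 0.3 s.
At the end, for the whole second after the job is handed in: every dish stands upright (within 0.06 rad) and at rest on a pad of its own, centre within 6 mm of the pad's; the selector is within 0.13 rad of the green mark; the case's lid is shut (below 0.06 rad) (all of step 3 and (horizontal distance between dish0 and pad0 below 0.006 m or horizontal distance between dish0 and pad1 below 0.006 m or horizontal distance between dish0 and pad2 below 0.006 m or horizontal distance between dish0 and pad3 below 0.006 m) and z of dish0 in the frame of shaker between 0.057 and 0.064 m and angle between each of dish0, dish1, dish2, dish3's own z axis and vertical below 0.06 rad and linear speed of each of dish0, dish1, dish2, dish3 below 0.02 m/s and (horizontal distance between dish1 and pad0 below 0.006 m or horizontal distance between dish1 and pad1 below 0.006 m or horizontal distance between dish1 and pad2 below 0.006 m or horizontal distance between dish1 and pad3 below 0.006 m) and z of dish1 in the frame of shaker between 0.057 and 0.064 m and (horizontal distance between dish2 and pad0 below 0.006 m or horizontal distance between dish2 and pad1 below 0.006 m or horizontal distance between dish2 and pad2 below 0.006 m or horizontal distance between dish2 and pad3 below 0.006 m) and z of dish2 in the frame of shaker between 0.057 and 0.064 m and (horizontal distance between dish3 and pad0 below 0.006 m or horizontal distance between dish3 and pad1 below 0.006 m or horizontal distance between dish3 and pad2 below 0.006 m or horizontal distance between dish3 and pad3 below 0.006 m) and z of dish3 in the frame of shaker between 0.057 and 0.064 m and value of joint lid below 0.06 rad); the robot touches nothing.
It fails at once if the brown jar is moved more than 3 cm (distance of reagent from where it was at the start of the episode above 0.03 m).
It fails at once if the tape roll is moved more than 3 cm (distance of tape from where it was at the start of the episode above 0.03 m).
It fails at once if the marker pen is moved more than 3 cm (distance of marker from where it was at the start of the episode above 0.03 m).
Of dish0, dish1, dish2, dish3 only 2 to 4 are there at a start; the rules pass over those that are not, and their reading is None.
At some moment in a run one of dish0, dish1, dish2, dish3 may be knocked a few centimetres aside while the robot is not near it.
It also fails if it takes over 210 s, if anything falls off the work surface, if the arm or the gripper's body presses on something with over 40 N, if the wrist force passes 120 N, or if a joint passes its speed limit or range.

ROBOT

A 7-joint arm with a two-finger parallel gripper is mounted at the origin on the work surface. World frame = base frame: x ahead of the robot, y to its left, z up, the work surface at z = 0. Lengths are in mm, angles in rad, forces in N, time in s.
With the tool pointing down it reaches from about 350 to 900 mm from the base axis. Payload 19.9 kg.
Tool frame: the origin (TCP) lies midway between the tips of the shut fingers; the grasp point (between the pads) lies 19 mm behind it (grip_point_offset is the distance from the TCP to the grasp point, in mm); z points along the fingers, y is the line along which they close (so a half turn about z gives the same grasp; the last joint's range is limited). The gripper opens to 94 mm and grips with 3 to 60 N. Pads are 16 mm wide; open, the fingers measure 119 mm over their backs; the gripper's body (75 mm by 177 mm) begins 78 mm behind the grasp point.
Start: joints at [1.147, 0.417, -0.01, 1.614, 0.005, 1.111, -0.053], TCP at [233.441, -579.745, 205.425] pointing down, gripper open.
Joint ranges: [-2.81, 2.81], [-0.39, 2.02], [-1.27, 1.25], [0.06, 2.57], [-1.19, 4.33], [0.19, 2], [-2.82, 2.82]. Speed limits (rad/s): [1.89, 1.89, 2.39, 2.39, 3.01, 3.01, 3.01].

INTERFACE

Orientations are given as a unit quaternion [w, x, y, z].
In Python, from bench import get_state, grab_frame, finish_job, grip_point_offset gives the robot as it stands.
- The arm moves only by the tool send_rows, never from a script. Its argument "plan" is one flat list of numbers, 6 for each row, row after row: the shift along the world's x, y, z scaled (see below), then the turn, a rotation vector about the world's x, y, z scaled (see below). A call has 1 to 12 rows; each row shifts and turns the commanded pose from where the row before left it; what a row does not reach is not made up. The controller multiplies each number of a shift by 2.5 cm and each number of a turn by 0.1 rad. A row lasts 1/12 s, in which the tool goes at most 41.7 mm and 7.16 degrees, less where a joint would pass 70% of its speed; a pose out of reach is approached as far as the arm can. A call with a number of a shift or a turn outside -1 to 1 is refused whole. A call with a gripper value outside its range is refused whole. "fingers" is the opening, from -1 (shut) to 1 (fully open), set as the call begins (left out, the last holds). The fingers move at their own pace and stop on an object; "force" is the grip in N (left out, the last holds). Time passes only in rows, so rows that do not move let the fingers close. It gives the time, the measured TCP pose, the force, the opening and the grip force at its end, in the units of the state.
- get_state(): the state, without advancing time (a new reading comes with each control period).
- grab_frame(name): name is "scene" or "top" or "wrist"; returns a dict with "img" (420x560x3 uint8, red, green, blue), "z_map" (420x560 float32, mm along the optical axis (not along the pixel's ray), 0 where there is no reading), "K" (3x3 intrinsics, pixels), "camera_from_world" (4x4, takes a point from world to camera coordinates). Camera axes: x right, y down, z forward; pixel columns grow to the right and rows downward; lengths in mm; the calibration is good to about 2 mm. The wrist camera is an equidistant fisheye: a pixel r from the principal point sees the ray r / f radians off the axis. A picture is of the moment at which its call begins.
- finish_job(): hands the job in; it is judged then, once.
The state is a dict: "t": time; "joint_pos": joint angles; "joint_vel": joint speeds; "joint_efforts": joint torques, N m; "ee_pos": TCP position; "tcp_rot": TCP orientation; "ft_force": force on the tool from outside, world axes, zero at the start; "wrist_torque": the same for the moment, N m; "grip_width": finger opening in mm; "grasp_force": force on a finger pad.
Only numpy, scipy, OpenCV 4.12 (cv2) and the standard library are available. Lean on these libraries where they do the work, as an engineer would, in place of code of your own. Each camera call takes 0.05 s, during which the arm holds its last target. There are 200 camera calls.

## Working session

There is one attempt and no reset: what is moved stays moved. The work goes in short steps, Python scripts to look and compute and a tool call to move; the robot and the scene stay as the last step left them, time stands still between calls to the robot, and variables do not carry over. Pictures are saved under pics/ and viewed, at most 14 in all, crops included, and the job is handed in when it is done.

Besides the shell and the picture viewer there is one more tool, called after "Emit:" as name(argument=value, ...) on one line, values as JSON. send_rows: Moves the arm, as the interface text tells. Its arguments: {"type":"object","properties":{"plan":{"type":"array"},"fingers":{"type":"number"},"force":{"type":"number"}},"required":["plan"]}

```bash
mkdir -p pics; ls; cat > h.py <<'E'
import numpy as np, cv2
from bench import get_state, grab_frame, finish_job
def save(f,n): cv2.imwrite('pics/'+n, f['img'][:,:,::-1])
def world(f):
    "world xyz per pixel from z_map (pinhole)"
    K=f['K'];z=f['z_map'].astype(float);v,u=np.indices(z.shape)
    c=np.stack([(u-K[0,2])/K[0,0]*z,(v-K[1,2])/K[1,1]*z,z,np.ones_like(z)],-1)
    return (c@np.linalg.inv(f['camera_from_world']).T)[...,:3]
def ray(f,uv,zp):
    "pixel -> world point on plane z=zp (pinhole)"
    T=np.linalg.inv(f['camera_from_world']);K=f['K']
    d=T[:3,:3]@np.linalg.solve(K,[uv[0],uv[1],1.]);o=T[:3,3]
    return o+d*(zp-o[2])/d[2]
E
python3 - <<'E'
from h import *
s=get_state();print(s['ee_pos'],s['tcp_rot'],s['grip_width'],s['t'])
a=grab_frame('top');b=grab_frame('scene')
cv2.imwrite('pics/a.png',a['img'][:,:,::-1]);save(b,'b.png')
for f in(a,b):print(f['K'],np.linalg.inv(f['camera_from_world'])[:3].round(2))
np.savez('f0.npz',top=a['img'],tz=a['z_map'])
E
```

```text
pics
[ 233.27036621 -579.41951912  204.82941166] [-5.90580497e-04  9.81741745e-01  1.90217695e-01 -1.58319341e-04] 93.92062058546036 0.0
[[545.32037988   0.         282.22591697]
 [  0.         545.32037988 210.4358096 ]
 [  0.           0.           1.        ]] [[ 1.00000e-02 -9.80000e-01  1.80000e-01  2.93520e+02]
 [-1.00000e+00 -1.00000e-02  2.00000e-02 -1.24700e+01]
 [-2.00000e-02 -1.80000e-01 -9.80000e-01  1.14982e+03]]
[[456.3220659    0.         282.48497283]
 [  0.         456.3220659  203.67582505]
 [  0.           0.           1.        ]] [[-3.4000e-01  6.1000e-01 -7.2000e-01  1.3464e+03]
 [ 9.4000e-01  2.1000e-01 -2.7000e-01  3.4174e+02]
 [-2.0000e-02 -7.7000e-01 -6.4000e-01  8.3951e+02]]
```

View pics/a.png

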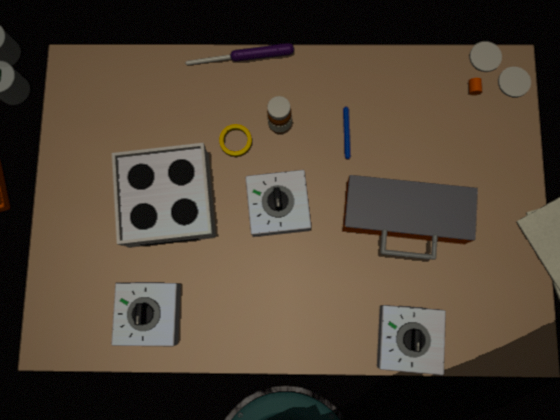

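View pics/b.png

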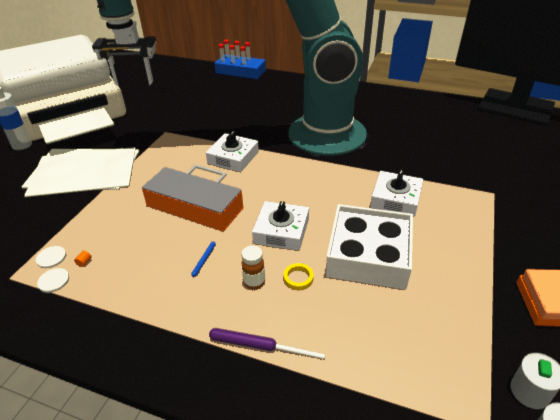

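The top view shows x up and y left. The shaker is at (163,193), the case at (411,208) with its handle bar at (409,256). The control boxes are at (278,202), (145,314) and (412,340), the jar is at (279,113), the tape at (236,140) and the pen at (347,132).

```bash
cat > m1.py <<'E'
from h import *
a=grab_frame('top');b=grab_frame('scene')
P=world(a);Q=world(b);Z=P[...,2]
def blobs(m,lo,hi):
    n,l,s,c=cv2.connectedComponentsWithStats(m.astype(np.uint8))
    return [(l==i,c[i],s[i]) for i in range(1,n) if lo<s[i,4]<hi]
I=a['img'].astype(int);r,g,bl=I[...,0],I[...,1],I[...,2]
print('boxes top z 40..50')
for m,c,s in blobs((Z>38)&(Z<50),1500,9000):
    rect=cv2.minAreaRect(np.argwhere(m)[:,::-1].astype(np.float32))
    p=P[m]; R=cv2.minAreaRect(p[:,:2].astype(np.float32))
    print(c.round(1),s[4],'z',np.median(p[:,2]).round(1),'rect',np.round(R[0],1),np.round(R[1],1),round(R[2],2),'dist',np.hypot(*R[0]).round())
print('pads')
v=I.max(-1)
for m,c,s in blobs((v<45)&(Z>50)&(Z<70),300,900):
    print(c.round(1),s[4],'z',np.median(P[m][:,2]).round(1), ray(a,c,60).round(1))
J=b['img'].astype(int)
for m,c,s in blobs((J.max(-1)<45)&(Q[...,2]>50)&(Q[...,2]<70)&(Q[...,1]>100),150,900):
    print('scene',c.round(1),s[4],'z',np.median(Q[m][:,2]).round(1), ray(b,c,60).round(1))
print('lid')
for m,c,s in blobs((Z>60)&(Z<78)&(P[...,1]<-80)&(P[...,0]>200),100,9000):
    p=P[m];R=cv2.minAreaRect(p[:,:2].astype(np.float32))
    print(c.round(1),s,'z',np.median(p[:,2]).round(1),'rect',np.round(R[0],1),np.round(R[1],1),round(R[2],2))
for n,m in (('scene lid',(Q[...,2]>60)&(Q[...,2]<78)&(Q[...,1]<-80)),):
  for m,c,s in blobs(m,100,9000):
    p=Q[m];R=cv2.minAreaRect(p[:,:2].astype(np.float32));print(n,c.round(),s,np.median(p[:,2]).round(1),np.round(R[0],1),np.round(R[1],1),round(R[2],2))
for nm,f,W in (('top',a,P),('scene',b,Q)):
  H=f['img'].astype(int)
  for m,c,s in blobs((H[...,1]>H[...,0]+30)&(H[...,1]>H[...,2]+25)&(W[...,2]>30)&(W[...,2]<60),8,200): print('green',nm,c.round(1),ray(f,c,45).round(1),np.median(W[m][:,2]).round(1))
  for m,c,s in blobs((W[...,2]>80)&(W[...,2]<115)&(W[...,0]>250)&(abs(W[...,1])<550),20,900):
    p=W[m];R=cv2.minAreaRect(p[:,:2].astype(np.float32));print('tall',nm,c.round(1),s[4],np.median(p[:,2]).round(1),p[:,2].max().round(1),np.round(R[0],1),np.round(R[1],1),round(R[2],2))
cv2.imwrite('pics/c.png',cv2.resize(np.clip(a['img'][160:250,220:500,::-1].astype(int)*2,0,255).astype(np.uint8),None,fx=2.8,fy=2.8,interpolation=cv2.INTER_CUBIC))
E
python3 m1.py
```

```text
boxes top z 40..50
[277.8 202.2] 2872 z 44.7 rect [518.7  19.5] [125.8 125.2] 6.72 dist 519.0
[144.8 314.1] 3149 z 45.1 rect [288.5 284.1] [124.6 126.7] 0.41 dist 405.0
[412.3 339.7] 3279 z 45.1 rect [ 244.9 -249.3] [126.2 126.3] 85.76 dist 349.0
pads
[180.9 171.8] 495 z 59.5 [576.5 220.3  60. ]
[140.6 176.2] 498 z 59.7 [566.5 303.4  60. ]
[184.  211.2] 512 z 59.5 [493.6 210.1  60. ]
[143.3 216. ] 516 z 59.5 [483.1 293.   60. ]
scene [355.3 224.8] 215 z 59.7 [498.1 211.1  60. ]
scene [389.1 229.5] 225 z 59.6 [487.9 293.8  60. ]
scene [351.3 248.3] 260 z 59.4 [581.2 220.8  60. ]
scene [387.5 253.5] 273 z 59.5 [570.4 304.3  60. ]
lid
[411.4 210. ] [ 345  175  133   85 7346] z 69.2 rect [ 481.8 -248.4] [261.  155.8] 84.33
scene lid [216.  12.] [137   3 156  20 539] 68.8 [-874.5 -898.1] [ 75.  902.9] 2.75
scene lid [ 71. 122.] [   4   95  120   48 1614] 62.7 [ 312.9 -812.6] [159.2 404.7] 53.76
scene lid [193. 188.] [ 142  164  100   51 2632] 68.6 [ 482.8 -249.6] [266.7 157.5] 84.73
green top [256.4 191.9] [538.4  64.1  45. ] 46.0
green top [123.7 301.3] [311.3 326.6  45. ] 46.0
green top [392.2 325. ] [ 271.1 -210.    45. ] 46.1
tall top [278.7 107.7] 433 99.4 105.2 [703.8  18. ] [45.6 44.8] 0.04
tall top [277.3 197.3] 145 88.0 94.2 [519.2  19.4] [42.5 13.9] 7.05
tall top [138.7 313.3] 178 88.0 92.2 [288.  283.9] [15.2 40. ] 89.81
tall top [417.4 333.2] 68 88.3 92.7 [ 257.5 -249.8] [13.4 15. ] 89.47
green scene [239.4 152.1] [ 269.7 -210.7   45. ] 47.0
green scene [411.6 194.4] [311.  326.3  45. ] 45.8
green scene [294.5 226.5] [537.9  63.6  45. ] 45.1
tall scene [228.8 137.1] 23 85.9 90.6 [ 257.  -249.1] [11.8 17.1] 72.57
tall scene [399.6 175.4] 61 88.1 93.1 [289.3 284.6] [13.7 42.1] 89.8
tall scene [280.6 206.7] 71 87.7 91.7 [522.1  20.2] [43.6 13.6] 8.35
tall scene [251.7 255. ] 334 98.8 104.1 [705.6  19.1] [46.3 45. ] 35.15
```

View pics/c.png

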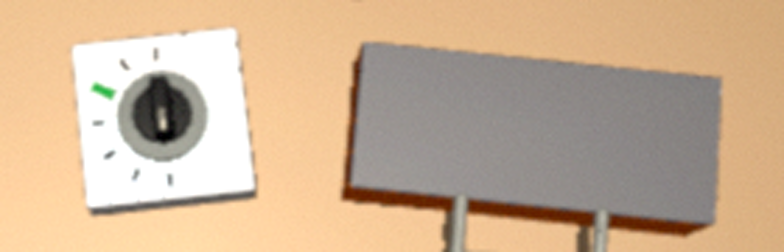

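ctrl is the middle box at (519,19), 519 mm away and the farthest. Its knob's white line points toward the base, so it is at off. The case sits at about (505,-251) with yaw -5.6°, so I'll move over the handle bar.

Emit:
send_rows(plan=[0.5,1,0,0,0,0.91,0.5,1,0,0,0,0.91,0.5,1,0,0,0,0.91,0.5,1,0,0,0,0.91,0.5,1,0,0,0,0.91,0.5,1,0,0,0,0.91,0.5,1,0,0,0,0.91,0.5,1,0,0,0,0.91,0.5,1,0,0,0,0.91,0.5,1,0,0,0,0.91,0.5,1,0,0,0,0.91,0.5,1,0,0,0,0.91], fingers=-0.2, force=25)

```text
t: 1.2
ee_pos: [383.8, -278.5, 205.5]
tcp_rot: [0.0, 0.739, 0.674, -0.0]
ft_force: [1.3, -0.5, -0.5]
grip_width: 37.6
grasp_force: 0.0
```

```bash
cat >> h.py <<'E'
def yaw(s):
    "angle of tool y axis in xy, deg"
    from scipy.spatial.transform import Rotation as R
    w,x,y,z=s['tcp_rot'];M=R.from_quat([x,y,z,w]).as_matrix()
    return np.degrees(np.arctan2(M[1,1],M[0,1])), M[:,2]
def fray(f,uv,zp=None):
    "fisheye pixel(s) -> origin, unit dir; or point on plane"
    T=np.linalg.inv(f['camera_from_world']);K=f['K']
    d=np.array([(uv[0]-K[0,2])/K[0,0],(uv[1]-K[1,2])/K[1,1]]);r=np.hypot(*d)
    d=T[:3,:3]@np.r_[d/max(r,1e-9)*np.sin(r),np.cos(r)];o=T[:3,3]
    return (o,d) if zp is None else o+d*(zp-o[2])/d[2]
def fworld(f):
    "world xyz per pixel of the fisheye depth map"
    T=np.linalg.inv(f['camera_from_world']);K=f['K'];z=f['z_map'].astype(float)
    v,u=np.indices(z.shape);x=(u-K[0,2])/K[0,0];y=(v-K[1,2])/K[1,1];r=np.hypot(x,y)+1e-9
    t=np.tan(np.minimum(r,1.5))/r
    return np.stack([x*t*z,y*t*z,z,np.ones_like(z)],-1)@T.T[:,:3]
E
python3 - <<'E'
from h import *
s=get_state();print(s['t'],s['ee_pos'].round(1),yaw(s),s['joint_pos'],s['grip_width'],s['ft_force'])
w=grab_frame('wrist');save(w,'d.png');print(w['K'],np.linalg.inv(w['camera_from_world'])[:3].round(3))
P=fworld(w);Z=P[...,2]
m=(Z>58)&(Z<76)&(P[...,0]>350)&(P[...,0]<640)&(P[...,1]<-80)&(P[...,1]>-450)
R=cv2.minAreaRect(P[m][:,:2].astype(np.float32));print(R,np.median(Z[m]))
e=np.array([.995,-.098,0]);c=np.array([505.2,-250.7,0])
L=(P-c)@e; B=m&(L<-85)
p=P[B];print('bar',len(p),p.mean(0),p.min(0),p.max(0), L[B].min(),L[B].max(),np.percentile(L[m],[1,99]))
q=(p-c)@np.array([.098,.995,0]);print('bar along y',q.min(),q.max())
E
```

```text
1.2 [ 383.8 -278.5  205.5] (np.float64(-5.247151529983639), array([-1.34466583e-04, -2.31988620e-04, -9.99999964e-01])) [ 0.88854238  0.16228965 -0.35841449  1.96642067  0.06671701  1.02401876
  0.40814518] 37.62091218667305 [ 1.27235928 -0.51310056 -0.47924601]
[[325.1922621    0.         279.97734325]
 [  0.         325.1922621  211.24713628]
 [  0.           0.           1.        ]] [[ 9.96000e-01 -8.80000e-02 -2.50000e-02  3.92436e+02]
 [-9.10000e-02 -9.57000e-01 -2.74000e-01 -1.98450e+02]
 [ 0.00000e+00  2.75000e-01 -9.61000e-01  3.84055e+02]]
((481.4668273925781, -247.44485473632812), (260.3536071777344, 155.4490203857422), 84.07356262207031) 68.94656161481447
bar 1248 [ 409.98285402 -239.0544699    69.85465831] [ 399.25836985 -294.90855589   64.41898473] [ 425.93898691 -185.90898223   73.30741305] -101.80367243151133 -85.01849025473238 [-99.54838413  51.32801074]
bar along y -53.44930891064894 55.694011360674864
```

View pics/d.png

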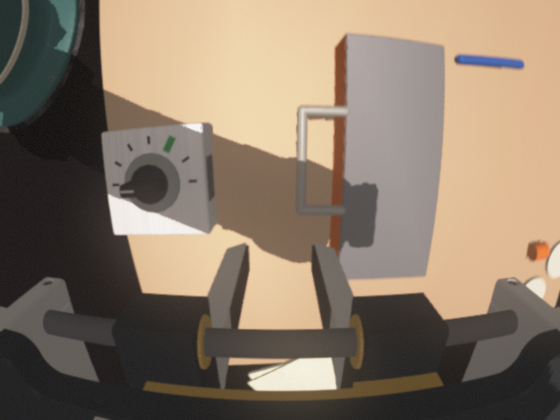

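The wrist view agrees with the top view. The bar is at (303,160) in the image, and its world position is about (409.5,-240,68). The fingers straddle it cleanly.

Emit:
send_rows(plan=[0.51,0.77,0,0,0,-0.1,0.51,0.77,0,0,0,0,0,0,-0.9,0,0,0,0,0,-0.9,0,0,0,0,0,-0.9,0,0,0,0,0,-0.9,0,0,0,0,0,-0.9,0,0,0,0,0,-0.9,0,0,0,0,0,-0.9,0,0,0,0,0,0,0,0,0])

```text
t: 2.08
ee_pos: [407.0, -240.3, 44.7]
tcp_rot: [-0.002, 0.744, 0.669, -0.001]
ft_force: [-0.7, 0.8, -0.2]
grip_width: 37.4
grasp_force: 0.0
```

Emit:
send_rows(plan=[0,0,0,0,0,0,0,0,0,0,0,0,0,0,0,0,0,0,0,0,0,0,0,0,0,0,0,0,0,0,0,0,0,0,0,0], fingers=-1, force=25)

```text
t: 2.58
ee_pos: [408.0, -241.5, 48.6]
tcp_rot: [-0.0, 0.744, 0.668, -0.001]
ft_force: [-9.2, 1.3, 11.9]
grip_width: 9.5
grasp_force: 25.0
```

```bash
python3 - <<'E'
import numpy as np
t=np.linspace(0,1.72,25);r=-150*np.cos(t)-3*np.sin(t);z=150*np.sin(t)+3*np.cos(t)
for i in range(24):
    d=r[i+1]-r[i];print(np.round([d*.995/25,-d*.101/25,(z[i+1]-z[i])/25],2).tolist(),end=' ')
E
```

```text
[0.01, -0.0, 0.43] [0.04, -0.0, 0.43] [0.07, -0.01, 0.42] [0.1, -0.01, 0.41] [0.13, -0.01, 0.41] [0.16, -0.02, 0.39] [0.18, -0.02, 0.38] [0.21, -0.02, 0.36] [0.24, -0.02, 0.35] [0.26, -0.03, 0.33] [0.29, -0.03, 0.31] [0.31, -0.03, 0.29] [0.33, -0.03, 0.26] [0.35, -0.04, 0.24] [0.36, -0.04, 0.21] [0.38, -0.04, 0.18] [0.39, -0.04, 0.15] [0.4, -0.04, 0.13] [0.41, -0.04, 0.1] [0.42, -0.04, 0.07] [0.42, -0.04, 0.04] [0.43, -0.04, 0.0] [0.43, -0.04, -0.03] [0.43, -0.04, -0.06]
```

Emit:
send_rows(plan=[0.01,0,0.43,0,0,0,0.04,0,0.43,0,0,0,0.07,-0.01,0.42,0,0,0,0.1,-0.01,0.41,0,0,0,0.13,-0.01,0.41,0,0,0,0.16,-0.02,0.39,0,0,0,0.18,-0.02,0.38,0,0,0,0.21,-0.02,0.36,0,0,0,0.24,-0.02,0.35,0,0,0,0.26,-0.03,0.33,0,0,0,0.29,-0.03,0.31,0,0,0,0.31,-0.03,0.29,0,0,0])

```text
t: 3.58
ee_pos: [458.3, -246.4, 161.5]
tcp_rot: [-0.001, 0.744, 0.668, -0.001]
ft_force: [-10.6, -2.3, 6.9]
grip_width: 9.0
grasp_force: 25.0
```

Emit:
send_rows(plan=[0.33,-0.03,0.26,0,0,0,0.35,-0.04,0.24,0,0,0,0.36,-0.04,0.21,0,0,0,0.38,-0.04,0.18,0,0,0,0.39,-0.04,0.15,0,0,0,0.4,-0.04,0.13,0,0,0,0.41,-0.04,0.1,0,0,0,0.42,-0.04,0.07,0,0,0,0.42,-0.04,0.04,0,0,0,0.43,-0.04,0,0,0,0,0.43,-0.04,-0.03,0,0,0,0.43,-0.04,-0.06,0,0,0])

```text
t: 4.58
ee_pos: [578.6, -258.3, 193.9]
tcp_rot: [0.0, 0.744, 0.669, -0.0]
ft_force: [-1.0, -5.1, 1.7]
grip_width: 9.2
grasp_force: 25.0
```

Emit:
send_rows(plan=[0.05,0,0,0,0,0,0,0,0,0,0,0,0,0,0,0,0,0])

```text
t: 4.83
ee_pos: [579.6, -258.3, 193.5]
tcp_rot: [0.0, 0.744, 0.669, 0.0]
ft_force: [-0.4, -5.6, 1.3]
grip_width: 9.0
grasp_force: 25.0
```

Emit:
send_rows(plan=[0,0,0,0,0,0,0,0,0,0,0,0,0,0,0.5,0,0,0,0,0,1,0,0,0,0,0,1,0,0,0,-1,0,0,0,0,0,-1,0,0,0,0,0,-1,0,0,0,0,0,-1,0,0,0,0,0,0,0,0,0,0,0,0,0,0,0,0,0], fingers=-0.35)

```text
t: 5.75
ee_pos: [478.6, -258.1, 256.9]
tcp_rot: [0.001, 0.744, 0.668, 0.0]
ft_force: [0.9, 0.1, 0.9]
grip_width: 30.6
grasp_force: 0.0
```

```bash
python3 - <<'E'
from h import *
s=get_state();print(s['t'],s['ee_pos'].round(1),yaw(s)[0],s['joint_pos'].round(2))
w=grab_frame('wrist');save(w,'e.png');t=grab_frame('top');save(t,'f.png')
E
```

```text
5.75 [ 478.6 -258.1  256.9] -6.113616842513905 [ 0.77  0.25 -0.39  1.75  0.1   1.17  0.24]
```

View pics/e.png

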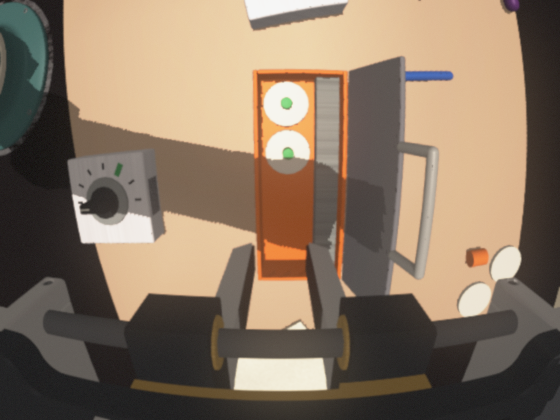

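View pics/f.png

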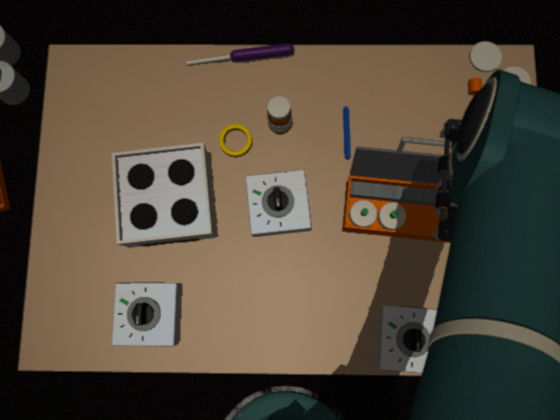

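The lid leans back on its stop. Two dishes show green stems in the wrist view, at (286,103) and (288,153), and the other two slots are empty.

```bash
cat > m2.py <<'E'
from h import *
def stems(f,lo=8,hi=400):
    H=f['img'].astype(int);g=((H[...,1]>H[...,0]+40)&(H[...,1]>H[...,2]+30)).astype(np.uint8)
    n,l,s,c=cv2.connectedComponentsWithStats(g);return [(c[i],s[i,4],l==i) for i in range(1,n) if lo<s[i,4]<hi]
def tri(o1,d1,o2,d2):
    A=np.c_[d1,-d2];t=np.linalg.lstsq(A,o2-o1,rcond=None)[0];p=o1+t[0]*d1;q=o2+t[1]*d2
    return (p+q)/2,np.linalg.norm(p-q)
def pray(f,uv):
    a=ray(f,uv,0);o=np.linalg.inv(f['camera_from_world'])[:3,3];d=a-o;return o,d/np.linalg.norm(d)
def disc(P,near,z,h=4,r=40):
    "white top ring of a dish: enclosing circle of depth points at height z"
    m=(abs(P[...,2]-z)<h)&(np.hypot(P[...,0]-near[0],P[...,1]-near[1])<r)
    return cv2.minEnclosingCircle(P[m][:,:2].astype(np.float32)),np.median(P[m][:,2]),m.sum()
E
python3 - <<'E'
from m2 import *
w=grab_frame('wrist');t=grab_frame('top');b=grab_frame('scene')
W=fworld(w);T=world(t);B=world(b)
S={}
for n,f,X in(('w',w,W),('t',t,T),('b',b,B)):
    S[n]=[]
    for c,a,m in stems(f,5):
        p=np.median(X[m],0)
        r=(fray(f,c) if n=='w' else pray(f,c)); on=r[0]+r[1]*(57-r[0][2])/r[1][2]
        print(n,c.round(1),a,'depth',p.round(1),'on57',on.round(1)); S[n].append((on,r))
for on,r in S['w']:
    for k in 'tb':
        for o2,r2 in S[k]:
            if np.linalg.norm(on-o2)<25: print('tri',k,tri(*r,*r2))
for nr in ((500,-160),(494,-220)):
    for n,X in(('w',W),('t',T)): print(n,nr,disc(X,nr,35))
E
```

```text
w [285.1 103.1] 92 depth [ 497.8 -157.9   56.2] on57 [ 497.8 -158.    57. ]
w [286.6 153.6] 83 depth [ 493.3 -216.9   56.1] on57 [ 493.3 -216.8   57. ]
t [256.3 191.9] 19 depth [538.2  64.8  45.2] on57 [535.6  63.5  57. ]
t [364.2 211.4] 28 depth [ 497.4 -156.6   55.7] on57 [ 496.7 -156.8   57. ]
t [393.7 213.5] 31 depth [ 492.7 -217.3   55.3] on57 [ 492.8 -216.5   57. ]
t [123.6 301.2] 22 depth [312.  326.7  44.8] on57 [311.4 323.1  57. ]
b [411.6 194.4] 14 depth [313.2 326.3  46.2] on57 [326.6 326.6  57. ]
b [222.8 198.3] 27 depth [ 501.7 -156.5   53.3] on57 [ 506.9 -152.7   57. ]
b [294.5 226.5] 16 depth [537.7  63.9  45.5] on57 [550.2  67.8  57. ]
b [545.1 367.8] 199 depth [784.8 618.2  86.4] on57 [762.7 629.   57. ]
tri t (array([ 497.91693431, -157.65654195,   50.51183496]), np.float64(0.05920568721079777))
tri b (array([ 498.03265488, -157.7459917 ,   48.79194587]), np.float64(0.37662072389252554))
tri t (array([ 493.35139694, -217.11002269,   53.6610559 ]), np.float64(0.03663677028565247))
w (500, -160) (((500.07794189453125, -159.96221923828125), 39.87965774536133), np.float64(34.280690903761524), np.int64(1781))
t (500, -160) (((504.4530334472656, -164.80958557128906), 37.5146484375), np.float64(34.52754166573254), np.int64(561))
w (494, -220) (((493.9892883300781, -219.9865264892578), 39.984561920166016), np.float64(34.32883626593946), np.int64(1608))
t (494, -220) (((494.09490966796875, -219.98593139648438), 39.900394439697266), np.float64(34.75051593520243), np.int64(528))
```

Emit:
send_rows(plan=[0.05,0.25,0,0,0,1,0.05,0.25,0,0,0,1,0.05,0.25,0,0,0,1,0.05,0.25,0,0,0,1,0.05,0.25,0,0,0,1,0.05,0.25,0,0,0,1,0.05,0.25,0,0,0,1,0.05,0.25,0,0,0,1,0.05,0.25,0,0,0,1,0.05,0.25,0,0,0,1,0.05,0.25,0,0,0,1,0.05,0.25,0,0,0,1])

```text
t: 7.0
ee_pos: [494.5, -182.4, 255.3]
tcp_rot: [-0.0, 0.233, 0.972, 0.0]
ft_force: [0.6, 0.6, -0.2]
grip_width: 30.9
grasp_force: 0.0
```

Emit:
send_rows(plan=[0.05,0.25,-0.5,0,0,1,0.05,0.25,-0.5,0,0,1,0.05,0.25,-0.5,0,0,1,0.02,0.26,-0.5,0,0,0.75,0,0,-0.5,0,0,0,0,0,0,0,0,0,0,0,0,0,0,0])

```text
t: 7.58
ee_pos: [498.2, -157.9, 192.6]
tcp_rot: [-0.0, 0.052, 0.999, 0.0]
ft_force: [1.3, 0.1, 0.4]
grip_width: 30.4
grasp_force: 0.0
```

```bash
cat > look.py <<'E'
from m2 import *
s=get_state();print(s['t'],s['ee_pos'].round(1),round(yaw(s)[0],2),s['joint_pos'].round(2),s['ft_force'].round(1),round(s['grip_width'],1))
w=grab_frame('wrist');W=fworld(w)
for c,a,m in stems(w,5): print(c.round(1),a,np.median(W[m],0).round(1),fray(w,c,57).round(1),fray(w,c,108).round(1))
E
python3 look.py
```

```text
7.5833 [ 498.2 -157.9  192.6] 84.01 [ 0.8   0.31 -0.66  1.86  0.22  1.04  1.52] [1.3 0.1 0.4] 30.4
[469.7 213.1] 60 [538.   63.8  44.7] [533.6  55.9  57. ] [515.2  22.6 108. ]
```

```bash
python3 -c "
from h import *
w=grab_frame('wrist');w['img']=np.clip(w['img'].astype(int)*2,0,255).astype(np.uint8);save(w,'g.png')"
```

```text
(no output)
```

View pics/g.png

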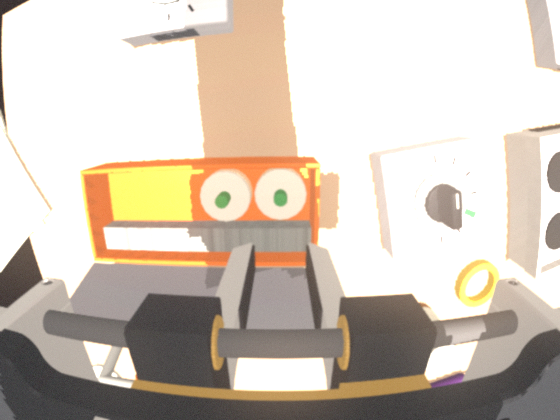

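The stems are seen at (223,199) and (280,198), in shadow. I'll use a relative colour threshold.

```bash
sed -i 's/g=((H.*/V=cv2.cvtColor(f["img"],cv2.COLOR_RGB2HSV);g=((V[...,0]>45)\&(V[...,0]<85)\&(V[...,1]>110)\&(V[...,2]>25)).astype(np.uint8)/' m2.py; python3 look.py
```

```text
7.6833 [ 498.6 -158.2  193.5] 84.04 [ 0.8   0.31 -0.66  1.86  0.22  1.04  1.52] [0.5 0.5 1. ] 30.1
```

```bash
python3 - <<'E'
from h import *
w=grab_frame('wrist');V=cv2.cvtColor(w['img'],cv2.COLOR_RGB2HSV)
print(w['img'][198,280],V[198,280],w['img'][213,469],V[213,469])
E
sed -i 's/g=((V.*/g=((H[...,1]>1.5*H[...,0]+8)\&(H[...,1]>1.25*H[...,2]+8)).astype(np.uint8)/' m2.py; python3 look.py
```

```text
[56 89 53] [ 57 103  89] [ 94 165  95] [ 60 110 165]
7.7833 [ 498.6 -158.1  193.6] 84.08 [ 0.8   0.31 -0.66  1.86  0.22  1.04  1.52] [ 0.8 -0.3  0.3] 30.9
[469.9 212.7] 42 [538.2  64.1  44.8] [533.8  56.3  57. ] [515.5  23.  108. ]
```

```bash
sed -i 's/g=((H.*/g=((H[...,1]>1.3*H[...,0]+3)\&(H[...,1]>1.2*H[...,2]+2)).astype(np.uint8)/' m2.py; python3 look.py
```

```text
7.8333 [ 498.5 -158.   193.5] 84.1 [ 0.8   0.31 -0.66  1.86  0.22  1.04  1.52] [-0.6  0.6  0.1] 30.2
[280.1 197.6] 138 [ 495.8 -157.3   56.2] [ 495.7 -157.4   57. ] [ 483.5 -156.   108. ]
[221.8 200.5] 104 [ 492.7 -216.3   56.3] [ 492.6 -216.2   57. ] [ 480.9 -205.3  108. ]
[469.5 212.7] 56 [538.   63.8  44.8] [533.6  55.8  57. ] [515.3  22.6 108. ]
```

Emit:
send_rows(plan=[-0.06,0.02,-0.9,0,0,0,0,0,-0.9,0,0,0,0,0,-0.9,0,0,0,0,0,-0.9,0,0,0,0,0,-0.9,0,0,0,0,0,-0.8,0,0,0,0,0,-0.5,0,0,0,0,0,-0.3,0,0,0,0,0,-0.08,0,0,0,0,0,0,0,0,0,0,0,0,0,0,0])

```text
t: 8.8
ee_pos: [497.3, -157.4, 39.3]
tcp_rot: [0.001, 0.051, 0.999, -0.0]
ft_force: [-0.2, -0.9, 0.7]
grip_width: 30.5
grasp_force: 0.0
```

Emit:
send_rows(plan=[0,0,0,0,0,0,0,0,0,0,0,0,0,0,0,0,0,0,0,0,0,0,0,0,0,0,0,0,0,0], fingers=-1, force=15)

```text
t: 9.22
ee_pos: [496.9, -157.4, 38.8]
tcp_rot: [0.0, 0.051, 0.999, -0.0]
ft_force: [-0.9, -1.3, 6.8]
grip_width: 13.6
grasp_force: 15.0
```

Emit:
send_rows(plan=[0,0,0.6,0,0,0,0,0,0.9,0,0,0,0,0,1,0,0,0,0,0,1,0,0,0,0,0,1,0,0,0,0,0,1,0,0,0,0,0.5,0.9,0,0,0,0,1,0,0,0,0,0,1,0,0,0,0,0,1,0,0,0,0,0,1,0,0,0,0,0,1,0,0,0,0])

```text
t: 10.22
ee_pos: [496.4, -18.6, 198.5]
tcp_rot: [0.0, 0.051, 0.999, -0.0]
ft_force: [0.4, -0.6, -0.7]
grip_width: 13.7
grasp_force: 15.0
```

Emit:
send_rows(plan=[0,1,0,0,0,0,0,1,0,0,0,0,0,1,0,0,0,0,0,1,0,0,0,0,0,1,0,0,0,0,0,1,0,0,0,0,0,0,0,0,0,0,0,0,0,0,0,0])

```text
t: 10.88
ee_pos: [496.3, 131.4, 198.4]
tcp_rot: [-0.0, 0.05, 0.999, 0.0]
ft_force: [1.8, -0.8, -1.5]
grip_width: 13.4
grasp_force: 15.0
```

```bash
cat > pads.py <<'E'
from m2 import *
s=get_state();print(s['t'],s['ee_pos'].round(1),round(yaw(s)[0],2),s['joint_pos'].round(2),s['ft_force'].round(1),round(s['grip_width'],1),s['grasp_force'])
w=grab_frame('wrist');W=fworld(w);H=w['img'].astype(int)
for nm,f,X,fr in(('wrist',w,W,fray),('top',*(lambda t:(t,world(t)))(grab_frame('top')),ray)):
    m=((f['img'].max(-1)<45)&(X[...,2]>52)&(X[...,2]<68)&(X[...,1]>120)).astype(np.uint8)
    m=cv2.morphologyEx(m,cv2.MORPH_OPEN,np.ones((3,3)))
    n,l,st,c=cv2.connectedComponentsWithStats(m)
    for i in range(1,n):
        if st[i,4]>150:
            pts=np.array([fr(f,uv,60) for uv in np.argwhere(l==i)[:,::-1]])[:,:2]
            R=cv2.minEnclosingCircle(pts.astype(np.float32))
            print(nm,c[i].round(1),st[i,4],'mean',pts.mean(0).round(1),'circ',np.round(R[0],1),round(R[1],1),'z',np.median(X[l==i][:,2]).round(1))
    for c,a,m in stems(f,5): print(nm,'green',c.round(1),a,np.median(X[m],0).round(1))
cv2.imwrite('pics/p%d.png'%(s['t']*100),np.clip(w['img'][:,:,::-1].astype(int)*2,0,255))
E
python3 pads.py;ls pics
```

```text
10.8833 [496.3 131.4 198.4] 84.31 [ 0.36  0.32 -0.8   1.88  0.26  1.06  0.92] [ 1.8 -0.8 -1.5] 13.4 14.99962717294693
wrist green [439.8  20.1] 69 [311.9 326.4  45.6]
wrist green [ 6.1 61. ] 35 [ 271.4 -209.3   46.3]
wrist green [ 24.8 222.7] 93 [ 492.5 -211.8   53.2]
wrist green [222.9 239.5] 66 [538.3  64.5  45.1]
top [143.3 215.9] 495 mean [483.4 293.1] circ [483.5 292.7] 26.5 z 59.6
top green [393.8 213.8] 36 [ 492.3 -216.6   55.4]
top green [123.8 301.3] 27 [312.  326.3  46.2]
top green [392.4 325.1] 30 [ 271.  -209.6   45.6]
a.png
b.png
c.png
d.png
e.png
f.png
g.png
p1088.png[ WARN:0@0.866] global loadsave.cpp:1063 imwrite_ Unsupported depth image for selected encoder is fallbacked to CV_8U.
```

View pics/p1088.png

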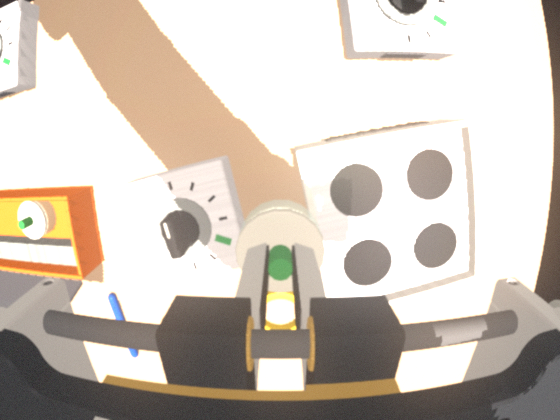

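The dish is held by its stem. The pads are at (357,190), (430,174), (367,262) and (435,245).

```bash
sed -i "s/f\['img'\].max(-1)<45/f['img'].max(-1)<(75 if nm=='wrist' else 45)/" pads.py; cat >> pads.py <<'E'
H3=s['ee_pos'][2]-4
m=(abs(W[...,2]-H3)<3.5)&(w['img'].min(-1)>70)&(np.hypot(W[...,0]-s['ee_pos'][0],W[...,1]-s['ee_pos'][1])<34)
p=W[m][:,:2]
if m.sum()>30:
    hull=cv2.convexHull(p.astype(np.float32))[:,0]
    print('held top',m.sum(),np.median(W[m][:,2]).round(1),p.min(0).round(1),p.max(0).round(1))
    v=hull[hull[:,0]<s['ee_pos'][0]-3]           # near arc, toward the camera
    A=np.c_[2*v,np.ones(len(v))];x=np.linalg.lstsq(A,(v**2).sum(1),rcond=None)[0]
    print('arc centre - tcp',(x[:2]-s['ee_pos'][:2]).round(1),'r',np.sqrt(x[2]+x[:2]@x[:2]).round(1))
E
python3 pads.py 2>/dev/null
```

```text
10.9833 [496.7 129.5 198.3] 84.14 [ 0.36  0.32 -0.8   1.88  0.26  1.06  0.92] [-0.2 -0.1 -1.6] 13.4 14.999560564756393
wrist [403.4   5.8] 204 mean [304.2 276.2] circ [303.7 277.1] 14.9 z 58.7
wrist [342.4 200.8] 254 mean [503.8 192.8] circ [504.1 192.5] 14.5 z 59.4
wrist green [440.9  19.3] 70 [312.  326.6  45.5]
wrist green [ 6.9 61.1] 36 [ 271.  -208.4   46.3]
wrist green [ 25.7 223.2] 95 [ 492.6 -212.1   52.9]
wrist green [224.8 239.2] 67 [538.   64.4  44.9]
top [143.2 216. ] 488 mean [483.2 293.3] circ [482.4 293.4] 26.3 z 59.5
top green [393.7 213.8] 35 [ 492.3 -216.8   55.7]
top green [123.8 301.3] 27 [311.9 325.7  46.6]
top green [392.4 325.1] 30 [ 271.  -209.5   45.8]
held top 3127 193.7 [469.7 102.3] [524.9 157.3]
arc centre - tcp [0.7 0.3] r 27.6
```

```bash
python3 - <<'E'
from h import *
w=grab_frame('wrist')
for u,v in((357,190),(430,174),(367,262),(435,245),(395,215)):print(w['img'][v,u])
E
sed -i "s/75 if nm/135 if nm/" pads.py;python3 pads.py 2>/dev/null|grep circ
```

```text
[86 80 75]
[87 79 74]
[78 72 67]
[81 75 71]
[233 226 220]
wrist [403.4   5.8] 205 mean [304.4 276.2] circ [304.  277.1] 14.9 z 58.4
wrist [454.8 230.1] 1212 mean [554.4 327.5] circ [529.6 291.2] 107.4 z 62.0
wrist [431.1 173. ] 1801 mean [483.1 292.2] circ [483.7 292.5] 28.0 z 59.1
wrist [355.8 190.6] 2350 mean [494.8 207.2] circ [500.5 202.4] 37.3 z 59.2
wrist [333.8 229. ] 510 mean [533.4 182. ] circ [532.1 181.9] 16.4 z 55.3
wrist [436.8 243.9] 1473 mean [565.5 302.2] circ [565.3 303. ] 28.5 z 59.1
wrist [369.2 261.3] 1707 mean [575.6 220. ] circ [576.1 220.2] 28.1 z 59.2
top [143.1 215.9] 488 mean [483.4 293.4] circ [482.4 293.4] 26.3 z 59.7
```

Emit:
send_rows(plan=[0.79,0.9,0,0,0,0,0.79,0.9,0,0,0,0,0.79,0.9,0,0,0,0,0.79,0.88,0,0,0,0,0,0,-1,0,0,0,0,0,-1,0,0,0,0,0,0,0,0,0,0,0,0,0,0,0])

```text
t: 11.9
ee_pos: [575.2, 219.2, 148.0]
tcp_rot: [-0.001, 0.051, 0.999, -0.0]
ft_force: [0.5, -0.5, -0.1]
grip_width: 13.5
grasp_force: 15.0
```

```bash
sed -i '/^cv2.imwrite/d' pads.py; python3 pads.py 2>/dev/null|grep -v green; python3 pads.py|grep -v 'top \[\|gree'
```

```text
11.9 [575.2 219.2 148. ] 84.15 [ 0.12  0.56 -0.74  1.67  0.42  1.07  0.73] [ 0.5 -0.5 -0.1] 13.5 14.999530613422394
wrist [302.7 174.5] 16004 mean [543.4 243.5] circ [530.4 271.5] 119.8 z 58.5
wrist [357.5  99.4] 3284 mean [484. 293.] circ [483.9 293.4] 27.8 z 59.3
top [143.1 215.9] 489 mean [483.3 293.4] circ [482.9 293.4] 25.9 z 59.7
held top 3123 143.4 [548.1 192. ] [604.  247.2]
arc centre - tcp [0.5 0.4] r 27.4
12.0 [576.2 219.7 149.9] 84.14 [ 0.12  0.56 -0.74  1.67  0.42  1.07  0.72] [-0.3 -0.5 -0.3] 13.4 14.999539107084274
wrist [300.8 172.7] 15983 mean [543.4 242.6] circ [530.  270.5] 120.3 z 58.6
wrist [356.3  98. ] 3269 mean [484.  293.1] circ [484.1 293.5] 27.8 z 59.3
held top 3116 145.3 [549.5 192.5] [604.6 247.5]
arc centre - tcp [0.6 0.4] r 27.4
```

Emit:
send_rows(plan=[0,0,-0.6,0,0,0,0,0,-0.6,0,0,0,0,0,-0.5,0,0,0,0,0,-0.3,0,0,0,0,0,-0.1,0,0,0,0,0,-0.07,0,0,0,0,0,0,0,0,0,0,0,0,0,0,0,0,0,0,0,0,0])

```text
t: 12.85
ee_pos: [576.0, 219.9, 94.8]
tcp_rot: [0.0, 0.051, 0.999, 0.0]
ft_force: [0.8, -0.4, -0.5]
grip_width: 13.1
grasp_force: 15.0
```

Emit:
send_rows(plan=[0,0,-0.04,0,0,0,0,0,0,0,0,0,0,0,0,0,0,0])

```text
t: 13.1
ee_pos: [576.0, 219.8, 93.8]
tcp_rot: [0.0, 0.051, 0.999, 0.0]
ft_force: [-0.9, -1.6, 4.6]
grip_width: 13.4
grasp_force: 15.0
```

Emit:
send_rows(plan=[0,0,0,0,0,0,0,0,0,0,0,0,0,0,0,0,0,0,0,0,0,0,0,0,0,0,0,0,0,0,0,0,0.3,0,0,0,0,0,1,0,0,0,0,0,1,0,0,0,0,0,1,0,0,0,0,0,1,0,0,0], fingers=-0.35)

```text
t: 13.93
ee_pos: [575.5, 219.9, 202.5]
tcp_rot: [0.0, 0.051, 0.999, 0.0]
ft_force: [-0.4, 0.6, -0.7]
grip_width: 30.6
grasp_force: 0.0
```

Emit:
send_rows(plan=[-0.25,-1,0,0,0,0,-0.25,-1,0,0,0,0,-0.25,-1,0,0,0,0,-0.25,-1,0,0,0,0,-0.25,-1,0,0,0,0,-0.25,-1,0,0,0,0,-0.25,-1,0,0,0,0,-0.25,-1,0,0,0,0,-0.25,-1,0,0,0,0,-0.25,-1,0,0,0,0,-0.25,-1,0,0,0,0,-0.25,-1,0,0,0,0])

```text
t: 14.93
ee_pos: [500.3, -81.3, 201.3]
tcp_rot: [0.0, 0.051, 0.999, -0.0]
ft_force: [0.6, 0.7, 0.1]
grip_width: 30.1
grasp_force: 0.0
```

```bash
cat > dishes.py <<'E'
from m2 import *
import sys
t=grab_frame('top');b=grab_frame('scene');T=world(t);B=world(b);st=get_state();print(st['t'],st['ee_pos'].round(1))
for n,f,X in(('top',t,T),('scene',b,B)):
    for c,a,m in stems(f,5):
        p=np.median(X[m],0)
        if 47<p[2]<60 or 100<p[2]<118:
            zt=90 if p[2]>90 else 35
            d=(abs(X[...,2]-zt)<3.5)&(np.hypot(X[...,0]-p[0],X[...,1]-p[1])<34)
            q=X[d][:,:2]; k=cv2.minEnclosingCircle(q.astype(np.float32))
            print(n,c.round(1),a,p.round(1),'disc mean',q.mean(0).round(1),'circ',np.round(k[0],1),round(k[1],1),'n',d.sum(), 'stem ray',ray(f,c,zt+18).round(1))
E
python3 dishes.py; python3 look.py
```

```text
15.0333 [499.9 -84.1 201. ]
top [176.5 166. ] 41 [575.3 218.5 110.7] disc mean [575.  218.6] circ [576.4 218.5] 28.5 n 470 stem ray [575.9 219.2 108. ]
scene [352.8 233.4] 51 [580.6 219.4 105.9] disc mean [580.7 220.2] circ [576.8 219.3] 29.0 n 270 stem ray [580.8 220.2 108. ]
15.0333 [499.9 -84.1 201. ] 83.88 [ 0.74  0.28 -0.74  1.89  0.22  1.05  1.37] [ 0.6  0.3 -0.1] 30.1
[143.5   7.6] 75 [ 271.6 -208.7   45.9] [ 276.3 -204.5   57. ] [ 299.3 -184.   108. ]
[157.7 205.6] 98 [ 493.  -216.1   56.5] [ 492.8 -215.9   57. ] [ 481.6 -193.6  108. ]
[413. 216.] 65 [537.9  63.8  44.9] [533.9  59.1  57. ] [516.2  37.9 108. ]
[544. 249.] 57 [576.1 218.9 110.8] [607.1 277.4  57. ] [577.9 221.8 108. ]
```

Emit:
send_rows(plan=[-0.05,-0.9,0,0,0,0,-0.05,-0.9,0,0,0,0,-0.05,-0.9,0,0,0,0,-0.05,-0.9,0,0,0,0,-0.05,-0.9,-0.5,0,0,0,-0.02,-0.84,-0.5,0,0,0,0,0,0,0,0,0,0,0,0,0,0,0,0,0,0,0,0,0])

```text
t: 15.83
ee_pos: [494.6, -212.2, 176.2]
tcp_rot: [0.0, 0.05, 0.999, 0.0]
ft_force: [0.2, 0.1, -0.0]
grip_width: 30.5
grasp_force: 0.0
```

```bash
python3 look.py;python3 look.py
```

```text
15.8333 [ 494.6 -212.2  176.2] 84.26 [ 0.89  0.36 -0.67  1.84  0.26  1.02  1.59] [ 0.2  0.1 -0. ] 30.5
[274.1 201.9] 159 [ 491.6 -217.    56.3] [ 491.2 -217.1   57. ] [ 478.5 -214.8  108. ]
[512.9 216.5] 26 [538.9  66.4  44.9] [534.3  56.3  57. ] [514.1  11.8 108. ]
15.8833 [ 494.7 -212.2  176.3] 84.28 [ 0.89  0.36 -0.67  1.84  0.26  1.02  1.59] [-0.2 -0.3 -0.7] 30.7
[274.  201.7] 159 [ 491.5 -217.2   56.2] [ 491.2 -217.2   57. ] [ 478.5 -214.8  108. ]
[512.9 216.5] 26 [539.3  66.6  44.8] [534.3  56.4  57. ] [514.1  11.9 108. ]
```

Emit:
send_rows(plan=[-0.06,-0.19,-0.9,0,0,0,0,0,-0.9,0,0,0,0,0,-0.9,0,0,0,0,0,-0.9,0,0,0,0,0,-0.9,0,0,0,0,0,-0.6,0,0,0,0,0,-0.3,0,0,0,0,0,-0.09,0,0,0,0,0,0,0,0,0,0,0,0,0,0,0])

```text
t: 16.77
ee_pos: [493.2, -218.4, 39.5]
tcp_rot: [0.001, 0.051, 0.999, -0.0]
ft_force: [-0.4, -0.8, -0.4]
grip_width: 30.5
grasp_force: 0.0
```

Emit:
send_rows(plan=[0,0,0,0,0,0,0,0,0,0,0,0,0,0,0,0,0,0,0,0,0,0,0,0,0,0,0,0,0,0], fingers=-1)

```text
t: 17.18
ee_pos: [492.7, -218.7, 39.0]
tcp_rot: [0.0, 0.051, 0.999, -0.0]
ft_force: [-2.2, 0.0, 8.2]
grip_width: 13.4
grasp_force: 15.0
```

Emit:
send_rows(plan=[0,0,0.6,0,0,0,0,0,0.9,0,0,0,0,0,1,0,0,0,0,0,1,0,0,0,0,0,1,0,0,0,0,0,1,0,0,0,0,0.5,0.9,0,0,0,0,1,0,0,0,0,0,1,0,0,0,0,0,1,0,0,0,0,0,1,0,0,0,0,0,1,0,0,0,0])

```text
t: 18.18
ee_pos: [492.2, -79.9, 198.6]
tcp_rot: [0.0, 0.051, 0.999, -0.0]
ft_force: [-0.1, 0.1, -0.7]
grip_width: 13.3
grasp_force: 15.0
```

Emit:
send_rows(plan=[0,1,0,0,0,0,0,1,0,0,0,0,0,1,0,0,0,0,0,1,0,0,0,0,0,1,0,0,0,0,0,1,0,0,0,0,0,1,0,0,0,0,0,1,0,0,0,0,0,1,0,0,0,0,0,1,0,0,0,0,0,1,0,0,0,0,0,0.6,0,0,0,0])

```text
t: 19.18
ee_pos: [491.9, 211.6, 198.6]
tcp_rot: [0.0, 0.05, 0.999, 0.0]
ft_force: [0.3, -0.3, -1.6]
grip_width: 13.8
grasp_force: 15.0
```

Emit:
send_rows(plan=[0,0,-1,0,0,0,0,0,-1,0,0,0,0,0,0,0,0,0,0,0,0,0,0,0,0,0,0,0,0,0])

```text
t: 19.6
ee_pos: [492.8, 209.2, 149.6]
tcp_rot: [0.0, 0.051, 0.999, 0.0]
ft_force: [0.0, -0.3, -0.3]
grip_width: 13.2
grasp_force: 15.0
```

```bash
python3 pads.py 2>/dev/null|grep -v green; python3 pads.py|grep -v 'top \[\|gree';python3 dishes.py
```

```text
19.6 [492.8 209.2 149.6] 84.16 [ 0.19  0.43 -0.81  1.87  0.37  0.99  0.69] [ 0.  -0.3 -0.3] 13.2 14.999863654375076
wrist [424.1 237.5] 1121 mean [534.6 344.3] circ [526.3 332.4] 91.9 z 61.6
wrist [315.5 200.6] 8953 mean [484.8 241.9] circ [479.1 238.1] 83.4 z 56.3
wrist [384.9 274.2] 2063 mean [563.6 303.4] circ [565.6 303.9] 28.4 z 59.2
held top 3140 144.9 [465.5 181.9] [520.4 237.1]
arc centre - tcp [0.4 0.3] r 27.4
19.7 [493.1 209.1 149.9] 84.14 [ 0.19  0.43 -0.81  1.87  0.37  0.99  0.69] [ 0.2  0.2 -0.4] 13.5 14.9998739361763
wrist [423.9 236.8] 1138 mean [534.4 344.1] circ [526.2 331.3] 92.3 z 61.7
wrist [315.6 200.1] 8972 mean [484.9 241.9] circ [476.7 238. ] 83.6 z 56.4
wrist [384.9 273.9] 2065 mean [563.8 303.4] circ [565.6 303.5] 28.6 z 59.2
held top 3132 145.1 [466.1 181.8] [521.4 237. ]
arc centre - tcp [0.5 0.4] r 27.5
19.9 [492.8 208.9 149. ]
scene [352.8 233.3] 53 [580.5 219.7 104. ] disc mean [581.  220.3] circ [576.6 220.5] 29.2 n 268 stem ray [580.2 220.2 108. ]
```

Emit:
send_rows(plan=[0.01,0.02,-0.6,0,0,0,0,0,-0.6,0,0,0,0,0,-0.5,0,0,0,0,0,-0.3,0,0,0,0,0,-0.1,0,0,0,0,0,-0.07,0,0,0,0,0,-0.05,0,0,0,0,0,0,0,0,0,0,0,0,0,0,0])

```text
t: 20.65
ee_pos: [493.1, 209.6, 93.7]
tcp_rot: [0.0, 0.051, 0.999, -0.0]
ft_force: [-2.3, -1.3, 5.0]
grip_width: 13.7
grasp_force: 15.0
```

Emit:
send_rows(plan=[0,0,0,0,0,0,0,0,0,0,0,0,0,0,0,0,0,0,0,0,0,0,0,0,0,0,0,0,0,0,0,0,0.3,0,0,0,0,0,1,0,0,0,0,0,1,0,0,0,0,0,1,0,0,0,0,0,1,0,0,0], fingers=-0.35)

```text
t: 21.48
ee_pos: [492.4, 209.7, 202.1]
tcp_rot: [0.0, 0.051, 0.999, 0.0]
ft_force: [-0.1, -0.5, 0.3]
grip_width: 30.4
grasp_force: 0.0
```

Emit:
send_rows(plan=[0,-1,0,0,0,0,0,-1,0,0,0,0,0,-1,0,0,0,0,0,-1,0,0,0,0,0.2,-1,0,0,0,0,0.2,-1,0,0,0,0,0.2,-1,0,0,0,0,0.2,-0.6,0,0,0,0,0,0,0,0,0,0,0,0,0,0,0,0])

```text
t: 22.32
ee_pos: [512.8, 19.1, 200.8]
tcp_rot: [0.0, 0.052, 0.999, 0.0]
ft_force: [-0.4, 1.5, 0.7]
grip_width: 30.5
grasp_force: 0.0
```

```bash
python3 dishes.py; python3 look.py; python3 - <<'E'
from m2 import *
w=grab_frame('wrist');save(w,'h.png')
t=grab_frame('top');X=world(t)
for n,X in(('w',fworld(w)),('t',X)):
    m=(abs(X[...,2]-88)<4)&(np.hypot(X[...,0]-519,X[...,1]-20)<40)
    if m.sum()>20:R=cv2.minAreaRect(X[m][:,:2].astype(np.float32));print(n,m.sum(),R,X[m].mean(0).round(1))
E
```

```text
22.4167 [512.6  20.5 200.8]
top [176.6 166. ] 42 [575.2 218.3 110.8] disc mean [575.5 218.8] circ [576.5 219.1] 28.2 n 463 stem ray [575.9 219.1 108. ]
top [179.7 207.1] 41 [492.3 208.3 110.8] disc mean [492.3 208.4] circ [492.7 209. ] 28.0 n 503 stem ray [493.  209.1 108. ]
scene [356.6 210.9] 39 [498.1 210.1 106.2] disc mean [498.8 209.4] circ [494.5 209.6] 29.4 n 233 stem ray [500.6 210.6 108. ]
scene [352.7 233.6] 49 [580.5 219.8 106.9] disc mean [581.4 220.3] circ [577.8 218.6] 29.0 n 277 stem ray [581.4 220.1 108. ]
22.4167 [512.6  20.5 200.8] 84.23 [ 0.58  0.31 -0.8   1.87  0.25  1.06  1.14] [-0.9  1.3 -0.2] 30.7
[510.5  18.4] 41 [312.  326.2  45.3] [316.2 315.9  57. ] [334.9 270.5 108. ]
[67.5 22.4] 54 [ 271.1 -209.1   46.1] [ 276.6 -201.    57. ] [ 301.6 -164.6  108. ]
[475.2 174.5] 105 [493.1 208.7 111.1] [504.8 245.   57. ] [493.7 210.8 108. ]
[320.2 214.8] 33 [537.5  61.4  45.2] [533.7  60.6  57. ] [518.1  55.6 108. ]
[477.4 253.5] 87 [576.1 219.  111.1] [604.5 257.3  57. ] [577.6 221.2 108. ]
w 630 ((519.1547241210938, 19.631973266601562), (41.678184509277344, 13.97329330444336), 6.649956703186035) [518.2  19.7  88. ]
```

View pics/h.png

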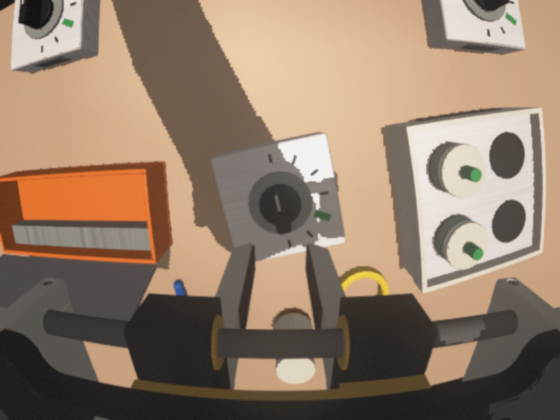

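Both dishes stand on pads at (457,170) and (467,245), and the case is empty. Next is the knob at (519.3,19.7), whose bar lies at 6.8°.

Emit:
send_rows(plan=[0.09,-0.01,-0.5,0,0,0.74,0.09,-0.01,-0.5,0,0,0.74,0.09,-0.01,-0.5,0,0,0.74,0,0,-0.9,0,0,0,0,0,-0.9,0,0,0,0,0,0,0,0,0,0,0,0,0,0,0,0,0,0,0,0,0], fingers=-0.3)

```text
t: 23.23
ee_pos: [519.9, 19.3, 119.1]
tcp_rot: [0.0, -0.06, 0.998, 0.0]
ft_force: [0.1, 0.3, 0.8]
grip_width: 33.1
grasp_force: 0.0
```

```bash
python3 - <<'E'
from m2 import *
s=get_state();print(s['ee_pos'].round(1),yaw(s)[0])
w=grab_frame('wrist');X=fworld(w)
m=(abs(X[...,2]-88)<4)&(np.hypot(X[...,0]-519,X[...,1]-20)<40)
R=cv2.minAreaRect(X[m][:,:2].astype(np.float32));print(m.sum(),R,X[m].mean(0).round(1))
s=get_state();print(s['ee_pos'].round(1),yaw(s)[0])
E
```

```text
[519.9  19.3 119.1] 96.92836799946885
1095 ((518.8380126953125, 19.911895751953125), (41.21245193481445, 13.715161323547363), 6.270252227783203) [517.3  19.8  87.9]
[520.1  19.2 119.3] 96.9131626755997
```

Aligned. I'll lower to z 64 and grip.

Emit:
send_rows(plan=[-0.03,0.02,-0.7,0,0,0,0,0,-0.7,0,0,0,0,0,-0.5,0,0,0,0,0,-0.24,0,0,0,0,0,-0.06,0,0,0,0,0,0,0,0,0,0,0,0,0,0,0])

```text
t: 23.87
ee_pos: [519.2, 19.3, 63.7]
tcp_rot: [0.0, -0.06, 0.998, -0.0]
ft_force: [-0.3, -0.7, -0.5]
grip_width: 33.0
grasp_force: 0.0
```

Emit:
send_rows(plan=[0,0,0,0,0,0,0,0,0,0,0,0,0,0,0,0,0,0,0,0,0,0,0,0,0,0,0,0,0,0], fingers=-1, force=30)

```text
t: 24.28
ee_pos: [518.9, 19.9, 63.3]
tcp_rot: [0.0, -0.06, 0.998, 0.0]
ft_force: [-1.3, 5.3, 6.2]
grip_width: 13.9
grasp_force: 30.0
```

Emit:
send_rows(plan=[0,0,0,0,0,-0.87,0,0,0,0,0,-0.87,0,0,0,0,0,-0.87,0,0,0,0,0,-0.87,0,0,0,0,0,-0.87,0,0,0,0,0,-0.87,0,0,0,0,0,-0.87,0,0,0,0,0,-0.87,0,0,0,0,0,-0.87,0,0,0,0,0,-0.87,0,0,0,0,0,-0.87,0,0,0,0,0,-0.87])

```text
t: 25.28
ee_pos: [518.5, 19.1, 63.3]
tcp_rot: [-0.0, 0.448, 0.894, -0.0]
ft_force: [-5.0, 0.5, 9.9]
grip_width: 13.5
grasp_force: 30.0
```

Emit:
send_rows(plan=[0,0,0,0,0,-0.87,0,0,0,0,0,-0.87,0,0,0,0,0,-0.87,0,0,0,0,0,-0.87,0,0,0,0,0,-0.87,0,0,0,0,0,-0.87,0,0,0,0,0,-0.87,0,0,0,0,0,-0.87,0,0,0,0,0,-0.87,0,0,0,0,0,-0.87,0,0,0,0,0,-0.87,0,0,0,0,0,-0.87])

```text
t: 26.28
ee_pos: [517.7, 19.0, 63.2]
tcp_rot: [-0.0, 0.834, 0.552, -0.001]
ft_force: [-10.4, 0.5, 16.1]
grip_width: 13.8
grasp_force: 30.0
```

Emit:
send_rows(plan=[0,0,0,0,0,-0.06,0,0,0,0,0,0,0,0,0,0,0,0])

```text
t: 26.53
ee_pos: [517.7, 19.1, 63.2]
tcp_rot: [-0.0, 0.834, 0.551, -0.001]
ft_force: [-10.3, -0.5, 15.4]
grip_width: 13.7
grasp_force: 30.0
```

```bash
python3 look.py|head -1
```

```text
26.5333 [517.7  19.1  63.2] -23.09 [ 0.11  0.43 -0.24  1.99  0.15  0.74 -0.63] [-10.3  -0.5  15.4] 13.7
```

Emit:
send_rows(plan=[0,0,0,0,0,0,0,0,0,0,0,0,0,0,0,0,0,0,0,0,0,0,0,0,0,0,0.7,0,0,0,0,0,1,0,0,0,0,0,1,0,0,0,0,0,1,0,0,0,0,0,1,0,0,0,0,0,1,0,0,0,0,0,1,0,0,0,0,0,1,0,0,0], fingers=-0.3)

```text
t: 27.58
ee_pos: [518.5, 19.2, 256.7]
tcp_rot: [0.0, 0.834, 0.551, 0.0]
ft_force: [0.3, -0.7, 0.1]
grip_width: 32.8
grasp_force: 0.0
```

```bash
cat > knob.py <<'E'
from m2 import *
for n in('top','scene','wrist'):
    f=grab_frame(n);X=fworld(f) if n=='wrist' else world(f)
    m=(abs(X[...,2]-88)<4)&(np.hypot(X[...,0]-519,X[...,1]-20)<40)
    if m.sum()>20:
        R=cv2.minAreaRect(X[m][:,:2].astype(np.float32));print(n,m.sum(),R)
E
python3 knob.py; python3 look.py|head -1
```

```text
scene 64 ((521.0676879882812, 19.536277770996094), (41.95012283325195, 15.40584945678711), 64.00298309326172)
wrist 429 ((518.7754516601562, 20.589378356933594), (40.66576385498047, 12.359845161437988), 66.97403717041016)
27.7333 [519.5  19.3 256.9] -23.1 [ 0.15  0.19 -0.28  1.81  0.06  1.15 -0.55] [-0.1 -1.2 -0.6] 32.9
```

Emit:
send_rows(plan=[0.29,-0.95,0,0,0,0.3,0.29,-0.95,0,0,0,0.3,0.29,-0.95,0,0,0,0.3,0.29,-0.95,0,0,0,0.3,0.29,-0.95,0,0,0,0.3,0.29,-0.95,0,0,0,0.3,0.29,-0.95,0,0,0,0.3,0.29,-0.95,0,0,0,0.3,0.2,-0.95,0,0,0,0.3,0.1,-0.95,0,0,0,0.3,0,0,0,0,0,0,0,0,0,0,0,0])

```text
t: 28.78
ee_pos: [583.5, -219.3, 253.6]
tcp_rot: [-0.001, 0.743, 0.669, -0.001]
ft_force: [-0.5, 0.6, 0.3]
grip_width: 32.9
grasp_force: 0.0
```

```bash
cat > bar.py <<'E'
from m2 import *
s=get_state();print(s['ee_pos'].round(1),yaw(s)[0],s['joint_pos'].round(2))
for n in('wrist','top'):
    f=grab_frame(n);X=fworld(f) if n=='wrist' else world(f)
    e=np.array([.995,-.101]);L=(X[...,:2]-[504.9,-249.8])@e;Y=(X[...,:2]-[504.9,-249.8])@[.101,.995]
    m=(X[...,2]>203)&(X[...,2]<222)&(L>40)&(L<110)&(abs(Y)<60)
    if m.sum()>20:p=X[m];print(n,m.sum(),p.mean(0).round(1),'z max',p[:,2].max().round(1),'L',L[m].min().round(1),L[m].max().round(1),np.median(L[m]).round(1),'Y',Y[m].min().round(1),Y[m].max().round(1))
E
python3 bar.py; python3 knob.py
```

```text
[ 583.5 -219.3  253.6] -6.029645215759722 [ 0.45  0.38 -0.18  1.55  0.07  1.21  0.15]
wrist 1563 [ 596.  -248.4  212.1] z max 215.2 L 84.4 96.3 90.5 Y -49.5 55.5
top 34 [ 598.2 -209.2  209.9] z max 215.5 L 84.2 94.3 88.2 Y 40.5 54.5
top 129 ((518.6451416015625, 19.23569107055664), (41.450401306152344, 14.257576942443848), 66.26741027832031)
scene 64 ((520.7605590820312, 20.16362762451172), (41.36705780029297, 15.346318244934082), 68.17101287841797)
wrist 136 ((514.39404296875, 6.849541664123535), (14.191871643066406, 14.366643905639648), 71.99034881591797)
```

The knob bar now lies at 67°, which is the green mark. The lid bar is at about L=89, z 209. I'll pinch it.

Emit:
send_rows(plan=[0.2,-0.74,0,0,0,0,0.19,-0.73,0,0,0,0,0,0,-0.7,0,0,0,0,0,-0.7,0,0,0,0,0,-0.7,0,0,0,0,0,-0.4,0,0,0,0,0,0,0,0,0])

```text
t: 29.62
ee_pos: [593.1, -254.1, 190.9]
tcp_rot: [-0.001, 0.742, 0.67, -0.001]
ft_force: [-0.2, 0.3, -0.6]
grip_width: 32.9
grasp_force: 0.0
```

Emit:
send_rows(plan=[0,0,0,0,0,0,0,0,0,0,0,0,0,0,0,0,0,0,0,0,0,0,0,0,0,0,0,0,0,0], fingers=-1, force=20)

```text
t: 30.03
ee_pos: [594.4, -255.1, 193.8]
tcp_rot: [0.001, 0.743, 0.67, 0.0]
ft_force: [1.0, -0.8, 2.8]
grip_width: 9.3
grasp_force: 20.0
```

```bash
python3 - <<'E'
import numpy as np
t=np.linspace(1.81,0.02,25);r=-150*np.cos(t)-3*np.sin(t);z=150*np.sin(t)+3*np.cos(t)
for i in range(24):
    d=r[i+1]-r[i];print(np.round([d*.995/25,-d*.101/25,(z[i+1]-z[i])/25],2).tolist(),end=' ')
E
```

```text
[-0.44, 0.04, 0.1] [-0.44, 0.04, 0.07] [-0.45, 0.05, 0.03] [-0.44, 0.05, -0.0] [-0.44, 0.04, -0.03] [-0.44, 0.04, -0.07] [-0.43, 0.04, -0.1] [-0.42, 0.04, -0.13] [-0.41, 0.04, -0.16] [-0.39, 0.04, -0.19] [-0.38, 0.04, -0.22] [-0.36, 0.04, -0.25] [-0.34, 0.03, -0.28] [-0.31, 0.03, -0.3] [-0.29, 0.03, -0.33] [-0.26, 0.03, -0.35] [-0.24, 0.02, -0.37] [-0.21, 0.02, -0.39] [-0.18, 0.02, -0.4] [-0.15, 0.01, -0.42] [-0.11, 0.01, -0.43] [-0.08, 0.01, -0.44] [-0.05, 0.01, -0.44] [-0.02, 0.0, -0.45]
```

Emit:
send_rows(plan=[-0.44,0.04,0.1,0,0,0,-0.44,0.04,0.07,0,0,0,-0.45,0.05,0.03,0,0,0,-0.44,0.05,0,0,0,0,-0.44,0.04,-0.03,0,0,0,-0.44,0.04,-0.07,0,0,0,-0.43,0.04,-0.1,0,0,0,-0.42,0.04,-0.13,0,0,0,-0.41,0.04,-0.16,0,0,0,-0.39,0.04,-0.19,0,0,0,-0.38,0.04,-0.22,0,0,0,-0.36,0.04,-0.25,0,0,0])

```text
t: 31.03
ee_pos: [467.9, -242.4, 169.5]
tcp_rot: [0.0, 0.743, 0.67, 0.0]
ft_force: [1.3, 0.9, -0.2]
grip_width: 9.3
grasp_force: 20.0
```

Emit:
send_rows(plan=[-0.34,0.03,-0.28,0,0,0,-0.31,0.03,-0.3,0,0,0,-0.29,0.03,-0.33,0,0,0,-0.26,0.03,-0.35,0,0,0,-0.24,0.02,-0.37,0,0,0,-0.21,0.02,-0.39,0,0,0,-0.18,0.02,-0.4,0,0,0,-0.15,0.01,-0.42,0,0,0,-0.11,0.01,-0.43,0,0,0,-0.08,0.01,-0.44,0,0,0,-0.05,0.01,-0.44,0,0,0,-0.02,0,-0.4,0,0,0])

```text
t: 32.03
ee_pos: [408.7, -236.5, 53.5]
tcp_rot: [-0.002, 0.743, 0.669, -0.001]
ft_force: [-12.9, 1.3, 0.8]
grip_width: 9.1
grasp_force: 20.0
```

Emit:
send_rows(plan=[0,0,0,0,0,0,0,0,0,0,0,0,0,0,0,0,0,0,0,0,0,0,0,0], fingers=-0.3)

```text
t: 32.37
ee_pos: [412.4, -237.2, 55.8]
tcp_rot: [0.001, 0.743, 0.67, 0.0]
ft_force: [-0.5, 0.9, -0.3]
grip_width: 31.5
grasp_force: 0.0
```

Emit:
send_rows(plan=[0,0,0.6,0,0,0,0,0,0.8,0,0,0,0,0,1,0,0,0,0,0,1,0,0,0,0,0,1,0,0,0,0,0,1,0,0,0,0,0,1,0,0,0,0,-0.8,0,0,0,0,0,-0.8,0,0,0,0,0,-0.8,0,0,0,0,0,0,0,0,0,0,0,0,0,0,0,0])

```text
t: 33.37
ee_pos: [411.9, -297.6, 215.6]
tcp_rot: [0.0, 0.743, 0.669, 0.0]
ft_force: [-0.2, 0.1, -0.1]
grip_width: 32.7
grasp_force: 0.0
```

```bash
python3 dishes.py; python3 knob.py; python3 - <<'E'
from m2 import *
w=grab_frame('wrist');X=fworld(w);b=grab_frame('scene');save(b,'i.png');B=world(b)
e=np.array([.995,-.101])
for n,X in(('w',X),('s',B)):
    L=(X[...,:2]-[504.9,-249.8])@e;Y=(X[...,:2]-[504.9,-249.8])@[.101,.995]
    k=(abs(Y)<120)&(X[...,2]>50)&(X[...,2]<130)
    for lo,hi in((-50,-35),(35,50),(-101,-92)):
        m=k&(L>lo)&(L<hi)&(X[...,2]>60);print(n,lo,m.sum(),np.median(X[m][:,2]).round(1) if m.sum() else None)
E
```

```text
33.4667 [ 412.1 -296.4  215.6]
top [176.5 166. ] 41 [575.  217.9 110.6] disc mean [575. 218.] circ [576.2 219. ] 28.3 n 481 stem ray [575.9 219.2 108. ]
top [163.4 194.5] 47 [518.  242.4 109.9] disc mean [515.5 238.7] circ [517.5 241.3] 27.8 n 401 stem ray [518.  242.4 108. ]
scene [368.1 221. ] 44 [523.7 244.  106.5] disc mean [520.9 238.8] circ [523.8 241.3] 32.0 n 203 stem ray [527.3 244.5 108. ]
scene [352.7 233.6] 49 [580.9 219.7 106.3] disc mean [580.9 220.2] circ [578.  219.5] 29.1 n 260 stem ray [581.4 220.1 108. ]
top 138 ((518.9586791992188, 19.323589324951172), (41.17121505737305, 14.081393241882324), 65.96546173095703)
scene 66 ((520.1896362304688, 20.39272117614746), (41.68595886230469, 14.294755935668945), 64.75346374511719)
w -50 3157 68.9
w 35 2816 68.9
w -101 943 70.2
s -50 269 68.8
s 35 318 68.8
s -101 75 68.8
```

View pics/i.png

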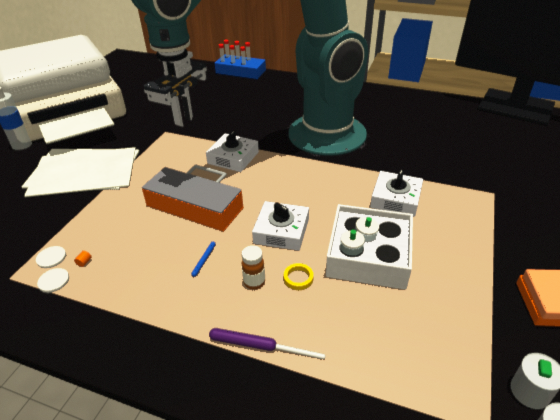

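The lid is shut and the knob is at green, but one dish was knocked: in the scene view it is at (352,238) px, about (517,241), and slightly tilted off its pad. I'll go back for it.

Emit:
send_rows(plan=[0.17,0.89,0,0,0,0.66,0.17,0.89,0,0,0,0.66,0.17,0.89,0,0,0,0.66,0.17,0.89,0,0,0,0.66,0.17,0.89,0,0,0,0.66,0.17,0.89,0,0,0,0.66,0.17,0.89,0,0,0,0.66,0.17,0.89,0,0,0,0.66,0.17,0.89,0,0,0,0.66,0.17,0.89,0,0,0,0.66,0.17,0.89,0,0,0,0.66,0.17,0.89,0,0,0,0.66])

```text
t: 34.72
ee_pos: [462.9, -27.4, 215.5]
tcp_rot: [0.0, 0.423, 0.906, -0.0]
ft_force: [-0.5, -0.8, -0.9]
grip_width: 33.3
grasp_force: 0.0
```

Emit:
send_rows(plan=[0.17,0.89,0,0,0,0.66,0.17,0.89,0,0,0,0.66,0.17,0.89,0,0,0,0.66,0.17,0.89,0,0,0,0.66,0.17,0.89,0,0,0,0.66,0.17,0.89,0,0,0,0.66,0.17,0.89,0,0,0,0.66,0.17,0.89,0,0,0,0.66,0.17,0.89,0,0,0,0.66,0.17,0.89,0,0,0,0.66,0,0,0,0,0,0,0,0,0,0,0,0])

```text
t: 35.72
ee_pos: [504.6, 194.8, 215.3]
tcp_rot: [-0.0, 0.108, 0.994, 0.0]
ft_force: [0.6, 0.2, 0.2]
grip_width: 33.0
grasp_force: 0.0
```

```bash
cat > tilt.py <<'E'
from m2 import *
s=get_state();print(s['t'],s['ee_pos'].round(1),round(yaw(s)[0],2))
w=grab_frame('wrist');W=fworld(w)
cv2.imwrite('pics/t%d.png'%(s['t']*100),w['img'][:,:,::-1])
for c,a,m in stems(w,30):
    p=W[m];p=p[p[:,2]>100]
    if len(p)<20: continue
    top=p[p[:,2]>np.percentile(p[:,2],40)]; q=np.median(top,0)
    print('stem',c.round(1),a,'median',q.round(1),'zmax',p[:,2].max().round(1))
    d=(abs(W[...,2]-90)<7)&(np.hypot(W[...,0]-q[0],W[...,1]-q[1])<33)&(w['img'].min(-1)>60)
    D=W[d];A=np.c_[D[:,:2],np.ones(len(D))];x=np.linalg.lstsq(A,D[:,2],rcond=None)[0]
    r=abs(D[:,2]-A@x)<2;x=np.linalg.lstsq(A[r],D[r,2],rcond=None)[0]
    k=cv2.minEnclosingCircle(D[r][:,:2].astype(np.float32))
    print('  slope',x[:2].round(3),'n',r.sum(),'z at centre',(x[:2]@np.array(k[0])+x[2]).round(1),'circ',np.round(k[0],1),round(k[1],1))
E
python3 tilt.py
```

```text
35.7167 [504.6 194.8 215.3] 77.57
stem [335.1 212.5] 114 median [518.6 243.3 110.5] zmax 393.9
  slope [-0.059 -0.085] n 2025 z at centre 88.1 circ [518.4 242.7] 28.0
```

Emit:
send_rows(plan=[0.28,0.96,0,0,0,0.57,0.28,0.96,0,0,0,0.57,0,0,-0.9,0,0,0,0,0,-0.9,0,0,0,0,0,-0.6,-0.85,0.59,0,0,0,0,0,0,0,0,0,0,0,0,0,0,0,0,0,0,0])

```text
t: 36.43
ee_pos: [519.6, 240.5, 156.0]
tcp_rot: [-0.027, 0.054, 0.997, -0.043]
ft_force: [-0.2, -0.1, 0.6]
grip_width: 33.0
grasp_force: 0.0
```

```bash
python3 tilt.py; python3 -c "
from h import *
s=get_state();print(s['ee_pos'],yaw(s))"; ls pics|grep ^t
```

```text
36.4333 [519.6 240.5 156. ] 83.94
stem [290.5 229.2] 320 median [518.7 244.2 110.3] zmax 337.6
  slope [-0.06  -0.085] n 3049 z at centre 88.2 circ [518.4 242.7] 27.7
stem [267.9 298.2] 305 median [575.6 220.6 111.6] zmax 337.6
  slope [ 0.003 -0.002] n 2118 z at centre 89.4 circ [576.8 220.3] 28.2
[519.74323789 240.28150503 156.44366599] (np.float64(83.91598372980536), array([-0.05685399, -0.0835427 , -0.99488102]))
t3571.png
t3643.png
```

Emit:
send_rows(plan=[0.1,0.32,0,0,0,0,-0.04,-0.06,-0.7,0,0,0,-0.04,-0.06,-0.7,0,0,0,-0.04,-0.06,-0.7,0,0,0,-0.02,-0.02,-0.3,0,0,0,0,-0.01,-0.13,0,0,0,0,0,0,0,0,0,0,0,0,0,0,0])

```text
t: 37.15
ee_pos: [518.9, 243.6, 93.2]
tcp_rot: [-0.027, 0.054, 0.997, -0.044]
ft_force: [-0.5, -0.1, 0.3]
grip_width: 32.5
grasp_force: 0.0
```

Emit:
send_rows(plan=[0,0,0,0,0,0,0,0,0,0,0,0,0,0,0,0,0,0,0,0,0,0,0,0,0,0,0,0,0,0], fingers=-1, force=15)

```text
t: 37.57
ee_pos: [518.7, 243.4, 92.5]
tcp_rot: [-0.027, 0.054, 0.997, -0.044]
ft_force: [1.0, 1.1, 4.0]
grip_width: 13.4
grasp_force: 15.0
```

Emit:
send_rows(plan=[0,0,0.5,0,0,0,0,0,0.9,0,0,0,0,0,0.88,0,0,0,-0.5,-0.68,0,0.85,-0.59,0,-0.5,-0.68,0,0,0,0,0,0,0,0,0,0,0,0,0,0,0,0,0,0,0,0,0,0])

```text
t: 38.23
ee_pos: [493.8, 209.6, 149.9]
tcp_rot: [0.0, 0.054, 0.999, 0.0]
ft_force: [0.4, 0.5, -0.4]
grip_width: 14.0
grasp_force: 15.0
```

```bash
python3 pads.py 2>/dev/null|grep 'held\|arc\|^3\|\[3'; python3 tilt.py;python3 -c "
from h import *
s=get_state();print(s['ee_pos'],yaw(s))"
```

```text
38.2333 [493.8 209.6 149.9] 83.82 [ 0.06  0.39 -0.64  1.87  0.28  0.97  0.76] [ 0.4  0.5 -0.4] 14.0 14.996662884950638
wrist [315.  199.7] 8973 mean [485.3 241.9] circ [478.3 237.9] 83.3 z 56.3
wrist [384.9 273. ] 2096 mean [563.9 303.4] circ [565.6 303.5] 28.5 z 59.2
wrist green [387.9   3.5] 100 [312.6 327.7  45.5]
top green [123.8 301.3] 27 [312.  326.1  45.9]
top green [392.4 325.1] 30 [ 271.  -209.2   45.6]
held top 3203 145.3 [466.  182.3] [521.2 237.5]
arc centre - tcp [-0.2  0.3] r 27.5
38.3333 [493.7 210.  149.4] 83.87
[493.59877434 210.03244942 149.2223179 ] (np.float64(83.87266837441116), array([-2.39562681e-04,  2.94208777e-04, -9.99999928e-01]))
```

Emit:
send_rows(plan=[0.01,0,-0.6,0,0,0,0,0,-0.6,0,0,0,0,0,-0.5,0,0,0,0,0,-0.3,0,0,0,0,0,-0.1,0,0,0,0,0,-0.07,0,0,0,0,0,-0.05,0,0,0,0,0,0,0,0,0,0,0,0,0,0,0])

```text
t: 39.13
ee_pos: [494.0, 209.4, 94.1]
tcp_rot: [0.0, 0.054, 0.999, 0.0]
ft_force: [-0.0, -0.4, -1.2]
grip_width: 13.3
grasp_force: 15.0
```

Emit:
send_rows(plan=[0,0,0,0,0,0,0,0,0,0,0,0,0,0,0,0,0,0,0,0,0,0,0,0,0,0,0,0,0,0,0,0,0.3,0,0,0,0,0,1,0,0,0,0,0,1,0,0,0,0,0,1,0,0,0,0,0,1,0,0,0], fingers=-0.35)

```text
t: 39.97
ee_pos: [493.5, 209.3, 202.9]
tcp_rot: [0.0, 0.054, 0.999, 0.0]
ft_force: [-0.1, -0.1, -0.8]
grip_width: 30.3
grasp_force: 0.0
```

Emit:
send_rows(plan=[0,-1,0,0,0,0,0,-1,0,0,0,0,0,-1,0,0,0,0,0,-1,0,0,0,0,0,-1,0,0,0,0,0,-1,0,0,0,0,0,0,0,0,0,0,0,0,0,0,0,0,0,0,0,0,0,0])

```text
t: 40.72
ee_pos: [493.7, 59.9, 201.6]
tcp_rot: [0.0, 0.054, 0.999, 0.0]
ft_force: [0.3, 0.8, -0.2]
grip_width: 30.6
grasp_force: 0.0
```

```bash
python3 dishes.py; python3 knob.py; python3 tilt.py; python3 - <<'E'
from m2 import *
b=grab_frame('scene');cv2.imwrite('pics/z.png',b['img'][:,:,::-1])
E
```

```text
40.8167 [493.7  60.4 201.4]
top [176.6 166. ] 42 [574.9 218.5 110.9] disc mean [571.4 225.3] circ [576.  219.4] 28.3 n 318 stem ray [575.9 219.1 108. ]
top [180.  206.9] 40 [492.4 207.7 111.6] disc mean [493. 208.] circ [493.5 209.1] 27.9 n 495 stem ray [493.3 208.5 108. ]
scene [356.3 210.8] 42 [497.6 209.6 107.1] disc mean [498.  209.7] circ [495.4 208.7] 28.5 n 229 stem ray [500.3 209.9 108. ]
scene [352.7 233.6] 49 [581.5 219.4 105.4] disc mean [581.3 220.4] circ [577.9 219.1] 28.4 n 272 stem ray [581.4 220.1 108. ]
scene 67 ((520.50439453125, 19.878896713256836), (41.04066467285156, 15.852681159973145), 63.48310089111328)
wrist 573 ((518.6363525390625, 20.411874771118164), (42.18595886230469, 13.904361724853516), 65.07568359375)
40.9667 [493.6  60.  201.2] 83.89
stem [439.8 196.8] 116 median [493.6 208.9 111.6] zmax 379.8
  slope [0.001 0.001] n 1790 z at centre 89.1 circ [493.7 209.2] 27.9
stem [444.  274.6] 95 median [575.9 219.5 111.5] zmax 112.6
  slope [0.007 0.002] n 1362 z at centre 89.0 circ [576.3 219.3] 28.3
```

View pics/z.png

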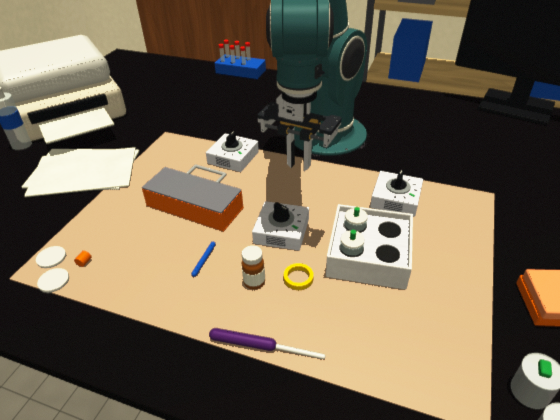

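Both dishes stand upright at (355,220) and (352,243) px, each about 1 mm from its pad centre. The lid is shut, the knob is at the green mark and the arm is clear.

```bash
python3 -c "
from bench import finish_job
print(finish_job())"
```

```text
the job is handed in; nothing more can be done
None
```

I handed the job in; it returned no verdict. By my last measurements, both dishes (the case held only two) stand upright about 1 mm from their pad centres, the knob is at the green mark, and the empty case is shut. One dish was knocked off its pad during the run, so I put it back before handing in.

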